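# Sort the coin tins by weight and bar the crate

## Task

First turn the hold-down bar of the wooden crate fully open, up to its stop. Then heft each of the look-alike coin tins: stand those heavier than about 300 g upright on the steel plate and the lighter ones upright in the crate (a tin within 50 g of that may go in either), keeping the bar open until all are sorted. Last, turn the bar fully closed over the crate, and leave the bowl, spoon and container where they are.

Things in the scene. Friction and masses are not known exactly. Their poses are not given: they have to be found in the camera images.
- tin_a: closed cylindrical steel coin tin, 58 mm diameter, 48 mm high, standing upright on the chowki (top of the chowki 40 mm above the work surface); all tins look alike, but hold anything from nothing to a full load of coins (about 100 to 500 g in all), which only shows when lifted. Origin: centre of its underside, z up its axis. Three or four tins are present; an absent one reads None
- tin_b: closed cylindrical steel coin tin, 58 mm diameter, 48 mm high, standing upright on the chowki (top of the chowki 40 mm above the work surface); all tins look alike, but hold anything from nothing to a full load of coins (about 100 to 500 g in all), which only shows when lifted. Origin: centre of its underside, z up its axis. Three or four tins are present; an absent one reads None
- tin_c: closed cylindrical steel coin tin, 58 mm diameter, 48 mm high, standing upright on the chowki (top of the chowki 40 mm above the work surface); all tins look alike, but hold anything from nothing to a full load of coins (about 100 to 500 g in all), which only shows when lifted. Origin: centre of its underside, z up its axis. Three or four tins are present; an absent one reads None
- tin_d: closed cylindrical steel coin tin, 58 mm diameter, 48 mm high, standing upright on the chowki (top of the chowki 40 mm above the work surface); all tins look alike, but hold anything from nothing to a full load of coins (about 100 to 500 g in all), which only shows when lifted. Origin: centre of its underside, z up its axis. Three or four tins are present; an absent one reads None
- plate: shallow round steel plate fixed to the chowki, 236 mm across at the rim, flat floor 224 mm across and 3 mm thick, rim only 8 mm high. Origin: centre of its underside (on the chowki top); it may stand on the left or the right
- crate: low open wooden crate fixed to the chowki, outside 88 x 340 x 18 mm high (x, y, z of its own frame), walls and floor 4 mm thick; a steel post of 12 mm diameter stands in its middle and carries the hold-down bar, leaving room for two tins in a row on either side (for example at y = +/-58 and +/-128 mm of its frame). Origin: centre of its underside
- bar (a joint): angle of the flat steel hold-down bar (26 x 224 x 10 mm, underside 64 mm above the crate's underside) about the vertical post: 0 = fully closed, along the crate over the tins, its knob at the crate's +y; 1.57 = fully open at its other stop, square across the crate, its knob towards the crate's -x (towards the robot). It turns stiffly (about 1.5 N at the knob) and stays where left
- bar_handle (a point): grip point at mid height of the upright round wooden knob on the bar, 18 mm diameter, 40 mm high, 95 mm from the pivot; the knob's foot (top of the bar) is 20 mm below this point
- bar_pivot (a point): point on the bar's vertical hinge axis, at the bar's mid thickness
- container: bystander: closed plastic container, 90 x 135 x 62 mm high, origin under its centre
- bowl: bystander: small glass bowl, 90 mm across, 40 mm high, origin under its centre
- spoon: bystander: steel spoon 160 mm long, lying flat

How it is judged:
On the way, in this order (a step that is already met when the one before it is completed fails the run):
1. the bar is turned fully open (value of joint bar above 1.42 rad), for 0.2 s.
2. with the bar still open, every tin stands in the place that suits its weight (value of joint bar above 1.3 rad and angle between each of tin_a, tin_b, tin_c, tin_d's own z axis and vertical below 0.15 rad and ((horizontal distance between tin_a and plate below 0.1 m and contact force between tin_a and plate above 2.3 N) or (x of tin_a in the frame of crate between -0.045 and 0.045 m and y of tin_a in the frame of crate between -0.15 and 0.15 m and contact force between tin_a and crate between 0.3 and 3.6 N)) and ((horizontal distance between tin_b and plate below 0.1 m and contact force between tin_b and plate above 2.3 N) or (x of tin_b in the frame of crate between -0.045 and 0.045 m and y of tin_b in the frame of crate between -0.15 and 0.15 m and contact force between tin_b and crate between 0.3 and 3.6 N)) and ((horizontal distance between tin_c and plate below 0.1 m and contact force between tin_c and plate above 2.3 N) or (x of tin_c in the frame of crate between -0.045 and 0.045 m and y of tin_c in the frame of crate between -0.15 and 0.15 m and contact force between tin_c and crate between 0.3 and 3.6 N)) and ((horizontal distance between tin_d and plate below 0.1 m and contact force between tin_d and plate above 2.3 N) or (x of tin_d in the frame of crate between -0.045 and 0.045 m and y of tin_d in the frame of crate between -0.15 and 0.15 m and contact force between tin_d and crate between 0.3 and 3.6 N))), for 0.3 s.
3. the bar is turned fully closed (value of joint bar below 0.12 rad), for 0.2 s.
At the end, for the whole second after the job is handed in: The bar is within 0.12 rad of its closed stop; every tin is at rest, upright within 0.15 rad, and either stands on the plate's floor (centre within 100 mm of the plate's centre) if it weighs more than about 300 g, or on the crate's floor if lighter; a tin of 240 to 360 g may be in either (value of joint bar below 0.12 rad and angle between each of tin_a, tin_b, tin_c, tin_d's own z axis and vertical below 0.15 rad and ((horizontal distance between tin_a and plate below 0.1 m and contact force between tin_a and plate above 2.3 N) or (x of tin_a in the frame of crate between -0.045 and 0.045 m and y of tin_a in the frame of crate between -0.15 and 0.15 m and contact force between tin_a and crate between 0.3 and 3.6 N)) and ((horizontal distance between tin_b and plate below 0.1 m and contact force between tin_b and plate above 2.3 N) or (x of tin_b in the frame of crate between -0.045 and 0.045 m and y of tin_b in the frame of crate between -0.15 and 0.15 m and contact force between tin_b and crate between 0.3 and 3.6 N)) and ((horizontal distance between tin_c and plate below 0.1 m and contact force between tin_c and plate above 2.3 N) or (x of tin_c in the frame of crate between -0.045 and 0.045 m and y of tin_c in the frame of crate between -0.15 and 0.15 m and contact force between tin_c and crate between 0.3 and 3.6 N)) and ((horizontal distance between tin_d and plate below 0.1 m and contact force between tin_d and plate above 2.3 N) or (x of tin_d in the frame of crate between -0.045 and 0.045 m and y of tin_d in the frame of crate between -0.15 and 0.15 m and contact force between tin_d and crate between 0.3 and 3.6 N)) and linear speed of each of tin_a, tin_b, tin_c, tin_d below 0.03 m/s); the robot touches nothing.
It fails at once if the container is moved more than 30 mm (distance of container from where it was at the start of the episode above 0.03 m).
It fails at once if the bowl is moved more than 30 mm (distance of bowl from where it was at the start of the episode above 0.03 m).
It fails at once if the spoon is moved more than 30 mm (distance of spoon from where it was at the start of the episode above 0.03 m).
Of tin_a, tin_b, tin_c, tin_d only 3 to 4 are there at a start; the rules pass over those that are not, and their reading is None.
At some moment in a run one of tin_a, tin_b, tin_c, tin_d may be knocked a few centimetres aside while the robot is not near it.
It also fails if it takes over 208 s, if anything falls off the work surface, if the arm or the gripper's body presses on something with over 40 N, if the wrist force passes 120 N, or if a joint passes its speed limit or range.

## Robot

A 7-joint arm with a two-finger parallel gripper is mounted at the origin on the work surface. World frame = base frame: x ahead of the robot, y to its left, z up, the work surface at z = 0. Lengths are in m, angles in rad, forces in N, time in s.
With the tool pointing down it reaches from about 0.35 to 0.9 m from the base axis. Payload 8.1 kg.
Tool frame: the origin (TCP) lies on the centre line of the jaws, within the pads' length; the fingertips stand 11 mm ahead of it and the grasp point (between the pads) lies 8 mm behind it (arm.nose_length is the distance from the TCP to the fingertips, in m); z points along the fingers, y is the line along which they close (so a half turn about z gives the same grasp; the last joint's range is limited). The gripper opens to 92 mm and grips with 3 to 60 N. Pads are 19 mm wide; open, the fingers measure 130 mm over their backs; the gripper's body (75 mm by 190 mm) begins 47 mm behind the grasp point.
Start: joints at [1.186, 0.434, 0.025, 1.573, -0.012, 1.134, -0.075], TCP at [0.174, -0.6, 0.238] pointing down, gripper open.
Joint ranges: [-2.62, 2.62], [-0.44, 2.09], [-1.27, 1.32], [0.08, 2.57], [-1.32, 4.46], [0.12, 2], [-2.74, 2.74]. Speed limits (rad/s): [2.22, 2.22, 3.01, 3.01, 3.14, 3.14, 3.14].

## Interface

Orientations are given as a rotation vector (axis times angle).
In Python, from cell import arm gives the robot as it stands.
- The arm moves only by the tool jog_arm, never from a script. Its argument "moves" is a list of rows, each a list of 4 numbers: the shift along the tool's x, y, z in m, then the turn about the tool's z in rad. In form: [[tx, ty, tz, spin], ...]. A call has 1 to 20 rows; each row is the pose to reach, as a shift and turn from the pose commanded when the call began, along the tool's axes at that moment; what a row does not reach only later rows make up. A row lasts 1/8 s, in which the tool goes at most 62.5 mm and 10.7 degrees, less where a joint would pass 70% of its speed; a pose out of reach is approached as far as the arm can. A call with a gripper value outside its range is refused whole. "hand" is the finger opening in m, from 0 to 0.0918, set as the call begins (left out, the last holds). The fingers move at their own pace and stop on an object; "newtons" is the grip in N (left out, the last holds). Time passes only in rows, so rows that repeat a pose let the fingers close. It gives the time, the measured TCP pose, the force, the opening and the grip force at its end, in the units of the state.
- arm.observe(): the state, without advancing time (a new reading comes with each control period).
- arm.get_image(name): name is "side" or "top" or "wrist"; returns a dict with "color" (384x512x3 uint8, red, green, blue), "z_map" (384x512 float32, m along the optical axis (not along the pixel's ray), 0 where there is no reading), "fx", "fy", "cx", "cy" (pixels), "rvec" (rotation vector, rad) and "tvec" (3), from world to camera coordinates, as OpenCV has them. Camera axes: x right, y down, z forward; pixel columns grow to the right and rows downward; lengths in m; the calibration is good to about 2 mm. The wrist camera is an equidistant fisheye: a pixel r from the principal point sees the ray r / f radians off the axis. A picture is of the moment at which its call begins.
- arm.sign_off(): hands the job in; it is judged then, once.
The state is a dict: "clock": time; "joints": joint angles; "dq": joint speeds; "joint_efforts": joint torques, N m; "position": TCP position; "ee_rot": TCP orientation; "force": force on the tool from outside, world axes, zero at the start; "ft_torque": the same for the moment, N m; "width": opening from 0.0 (shut) to 1.0 (fully open); "gripper_force": force on a finger pad.
Only numpy, scipy, OpenCV 4.12 (cv2) and the standard library are available. Lean on these libraries where they do the work, as an engineer would, in place of code of your own. Each camera call takes 0.05 s, during which the arm holds its last target. There are 200 camera calls.

## Working session

There is one attempt and no reset: what is moved stays moved. The work goes in short steps, Python scripts to look and compute and a tool call to move; the robot and the scene stay as the last step left them, time stands still between calls to the robot, and variables do not carry over. Pictures are saved under pics/ and viewed, at most 14 in all, crops included, and the job is handed in when it is done.

Besides the shell and the picture viewer there is one more tool, called after "Call:" as a command line: name --pt "numbers of a row" for each row, then --argument value for the rest. jog_arm: Moves the arm, as the interface text tells. Its arguments: {"type":"object","properties":{"moves":{"type":"array"},"hand":{"type":"number"},"newtons":{"type":"number"}},"required":["moves"]}

```bash
ls; mkdir -p pics
cat > h.py <<'E'
import numpy as np, cv2
from cell import arm
def grab(n):
    im=arm.get_image(n); im['R']=cv2.Rodrigues(np.array(im['rvec'],float))[0]; im['t']=np.array(im['tvec'],float); return im
def save(im,f): cv2.imwrite(f,im['color'][:,:,::-1])
def cloud(im):
    z=im['z_map']; v,u=np.mgrid[:z.shape[0],:z.shape[1]]
    p=np.stack([(u-im['cx'])/im['fx']*z,(v-im['cy'])/im['fy']*z,z],-1)
    w=(p-im['t'])@im['R']; w[z<=0]=np.nan; return w
E
python3 - <<'E'
from h import *
s=arm.observe(); print(s)
for n in ['top','side']:
    im=grab(n); save(im,f'pics/{n}0.png'); w=cloud(im); np.save(f'/tmp/{n}.npy',w)
    print(n, im['fx'],im['cx'],im['cy'], -im['R'].T@im['t'])
E
```

```text
pics
{'clock': 0.0, 'joints': array([ 1.18639047,  0.43522585,  0.02497778,  1.57407501, -0.01159757,
        1.13397763, -0.07512526]), 'dq': array([-1.13297438e-03, -6.00717337e-05,  1.87502053e-04,  1.37921197e-03,
       -1.39973706e-03,  2.00380227e-03, -2.44277560e-04]), 'joint_efforts': array([ 5.22219198e-04, -6.67862034e+01,  9.84919444e-01, -3.14460111e+01,
       -6.06028922e-02,  4.26913938e-02,  1.72434725e-04]), 'position': array([ 0.17361864, -0.59990544,  0.23695177]), 'ee_rot': array([-3.10899609e+00, -4.40833287e-01,  5.63045277e-04]), 'force': array([ 0.00912538,  0.26987973, -0.05661147]), 'ft_torque': array([ 0.00982642,  0.03869567, -0.01013333]), 'gripper_force': 0.0, 'width': 0.9979611716564605}
top 482.32356917421924 258.019207395451 189.98455526040127 [0.49979984 0.00170414 1.26878892]
side 417.89135565601856 262.0943725218815 190.3083669307839 [0.29797132 1.00587418 0.80071418]
```

View pics/top0.png

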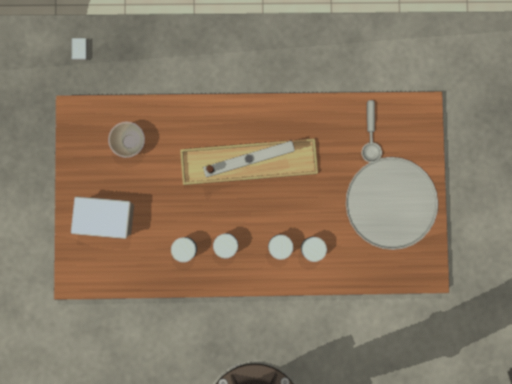

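View pics/side0.png

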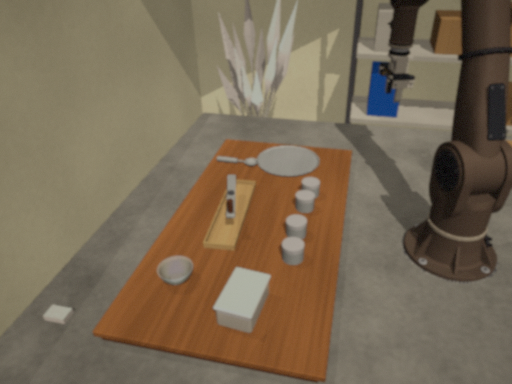

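The top view shows the crate at (249,161) with its knob at (210,169). The four tins are at (183,250), (225,246), (281,247) and (314,250), and the plate is at (392,203) with the spoon above it. The bowl (127,140) and the container (101,217) are on the left.

```bash
cat >> h.py <<'E'
def tins(w):
    # tops of tins: height ~.088 (chowki), .091 plate, .092 crate
    m=((w[...,2]>.080)&(w[...,2]<.100)).astype(np.uint8)
    n,l,st,c=cv2.connectedComponentsWithStats(m)
    for i in range(1,n):
        if st[i,4]<60: continue
        p=w[l==i]; q=p[:,:2].astype(np.float32)
        (x,y),r=cv2.minEnclosingCircle(q)
        print('px',c[i].round(0),'n',st[i,4],'ctr',p.mean(0).round(4),'circ',round(x,4),round(y,4),'r',round(r,4))
E
python3 - <<'E'
from h import *
w=np.load('/tmp/top.npy')
tins(w)
def reg(u0,u1,v0,v1,zl,zh,name):
    s=w[v0:v1,u0:u1]; p=s[(s[...,2]>zl)&(s[...,2]<zh)]
    r=cv2.minAreaRect(p[:,:2].astype(np.float32)*1000); print(name,len(p),'mean',p.mean(0).round(4),'rect',np.round(r[0],1),np.round(r[1],1),round(r[2],2)); return p
print('chowki z',np.nanmedian(w[270:290,100:400,2]), 'table',np.nanmedian(w[320:340,60:150,2]))
reg(172,326,132,192,.05,.066,'crate walls')
reg(172,326,132,192,.1,.1195,'bar')
reg(172,326,132,192,.128,.2,'knob/post')
for a in [(200,222,158,182),(238,260,148,170)]: reg(*a,.123,.2,'knob '+str(a))
reg(340,445,150,255,.044,.06,'plate')
reg(340,445,185,255,.0,.2,'plate/all')
reg(355,390,95,165,.042,.2,'spoon')
reg(60,140,190,245,.09,.2,'container'); reg(100,150,115,165,.06,.2,'bowl')
print(np.round(w[165:174:2,204:218:2,2],3)); print(np.round(w[155:164:2,243:257:2,2],3))
E
```

```text
px [ 81. 205.] n 95 ctr [0.537  0.4109 0.0986] circ 0.5313 0.4037 r 0.0347
px [121. 220.] n 288 ctr [0.4976 0.3169 0.0975] circ 0.5035 0.3223 r 0.0497
px [ 98. 215.] n 69 ctr [0.5112 0.3708 0.0984] circ 0.5126 0.3719 r 0.0298
px [ 96. 228.] n 66 ctr [0.4796 0.3763 0.0983] circ 0.479 0.3752 r 0.0238
px [225. 245.] n 461 ctr [0.434  0.0649 0.0874] circ 0.4339 0.0651 r 0.0295
px [281. 246.] n 457 ctr [ 0.4288 -0.0697  0.0871] circ 0.4286 -0.07 r 0.0297
px [183. 249.] n 461 ctr [0.4264 0.1671 0.087 ] circ 0.4261 0.1673 r 0.0299
px [314. 248.] n 461 ctr [ 0.4221 -0.1516  0.0872] circ 0.4223 -0.1518 r 0.0296
chowki z 0.03857154491744772 table -0.0013004841442490465
crate walls 622 mean [0.644  0.007  0.0563] rect [643.4   4.7] [ 88.8 340.8] 3.93
bar 935 mean [ 6.439e-01 -6.000e-04  1.128e-01] rect [643.    4.9] [ 26.5 223.2] 15.82
knob/post 57 mean [0.6163 0.0954 0.1498] rect [616.8  95.9] [16.5 16.6] 32.25
knob (200, 222, 158, 182) 58 mean [0.6162 0.0953 0.1494] rect [616.8  95.9] [16.5 16.6] 32.25
knob (238, 260, 148, 170) 1 mean [0.649  0.0069 0.1231] rect [649.    6.9] [0. 0.] 0.0
plat
[... 155 characters left out ...]
7.1] 89.08
spoon 763 mean [ 0.7074 -0.3111  0.0494] rect [ 721.3 -313. ] [ 89.2 180.2] 88.88
container 2094 mean [0.5075 0.3631 0.1007] rect [507.7 364.3] [134.9  90.1] 84.13
bowl 460 mean [0.7041 0.3143 0.0724] rect [699.6 307. ] [88.4 87.4] 62.86
[[0.047 0.041 0.155 0.152 0.153 0.111 0.107]
 [0.115 0.146 0.15  0.154 0.157 0.118 0.115]
 [0.113 0.115 0.154 0.156 0.154 0.135 0.116]
 [0.041 0.115 0.143 0.15  0.143 0.115 0.113]
 [0.042 0.112 0.112 0.112 0.116 0.114 0.114]]
[[0.114 0.113 0.116 0.118 0.114 0.116 0.112]
 [0.114 0.12  0.118 0.119 0.12  0.117 0.11 ]
 [0.114 0.117 0.118 0.12  0.121 0.113 0.115]
 [0.113 0.112 0.118 0.122 0.12  0.111 0.112]
 [0.113 0.111 0.115 0.11  0.108 0.042 0.045]]
```

```bash
cat >> h.py <<'E'
def yaw(s=None):
    s=s or arm.observe(); R=cv2.Rodrigues(np.array(s['ee_rot'],float))[0]; return np.arctan2(R[1,0],R[0,0])
def to(x,y,z,th,p=None,t0=None):
    """tool-frame shift and spin to world x,y,z, tool-x yaw th (rad)"""
    s=arm.observe(); p=s['position'] if p is None else np.array(p); R=cv2.Rodrigues(np.array(s['ee_rot'],float))[0]
    t0=yaw(s) if t0 is None else t0
    d=(th-t0+np.pi)%(2*np.pi)-np.pi
    Rz=np.array([[np.cos(t0),np.sin(t0),0],[np.sin(t0),-np.cos(t0),0],[0,0,-1]])
    m=Rz.T@(np.array([x,y,z])-p); return [round(float(v),4) for v in (*m,-d)]
E
python3 - <<'E'
from h import *
from scipy.optimize import least_squares
w=np.load('/tmp/top.npy'); s=w[150:255,340:445].reshape(-1,3)
# rim: z>.0445, ring 105..125 mm around guess
c=np.array([.54,-.357])
for _ in range(5):
    r=np.hypot(*(s[:,:2]-c).T); p=s[(s[:,2]>.0435)&(r>.105)&(r<.125)]
    c=least_squares(lambda q:np.hypot(*(p[:,:2]-q).T)-.116,c,loss='soft_l1',f_scale=.003).x
print('plate',c,len(p),np.hypot(*(p[:,:2]-c).T).mean())
print('above knob',to(.617,.096,.2,np.radians(105.8)))
E
```

```text
plate [ 0.53408942 -0.35631082] 712 0.1137898411075665
above knob [0.6194, -0.5453, 0.037, -1.5649]
```

Call:
jog_arm --pt "0.619 -0.545 0.037 -1.565" --pt "0.619 -0.545 0.037 -1.565" --pt "0.619 -0.545 0.037 -1.565" --pt "0.619 -0.545 0.037 -1.565" --pt "0.619 -0.545 0.037 -1.565" --pt "0.619 -0.545 0.037 -1.565" --pt "0.619 -0.545 0.037 -1.565" --pt "0.619 -0.545 0.037 -1.565" --pt "0.619 -0.545 0.037 -1.565" --pt "0.619 -0.545 0.037 -1.565" --pt "0.619 -0.545 0.037 -1.565" --pt "0.619 -0.545 0.037 -1.565" --pt "0.619 -0.545 0.037 -1.565" --pt "0.619 -0.545 0.037 -1.565" --pt "0.619 -0.545 0.037 -1.565" --pt "0.619 -0.545 0.037 -1.565" --pt "0.619 -0.545 0.037 -1.565" --pt "0.619 -0.545 0.037 -1.565" --hand 0.05

```text
clock: 2.35
position: [0.6168, 0.0939, 0.201]
ee_rot: [1.896, 2.504, -0.0]
force: [0.9, 0.3, -0.1]
width: 0.543
gripper_force: 0.0
```

Call:
jog_arm --pt "0 0 0.03 0" --pt "0 0 0.066 0" --pt "0 0 0.066 0" --pt "0 0 0.066 0"

```text
clock: 2.85
position: [0.6175, 0.0953, 0.1361]
ee_rot: [1.895, 2.505, 0.002]
force: [0.6, 0.7, -0.1]
width: 0.545
gripper_force: 0.0
```

Call:
jog_arm --pt "0 0 0 0" --pt "0 0 0 0" --pt "0 0 0 0" --pt "0 0 0 0" --pt "0 0 0 0" --pt "0 0 0 0" --hand 0.0 --newtons 20

```text
clock: 3.6
position: [0.6169, 0.0953, 0.1349]
ee_rot: [1.895, 2.506, 0.0]
force: [-1.7, 0.8, 3.6]
width: 0.19
gripper_force: 20.0
```

Run:
```python
from h import *
s=arm.observe(); print(s['position'],yaw(s),s['force'],s['width']*91.8,s['gripper_force'])
pv=np.array([.6433,.0048]); p=s['position']; t0=yaw(s)
r=p[:2]-pv; print('r',np.hypot(*r),np.degrees(np.arctan2(-r[0],r[1])))
for a in range(8,89,8):
    q=np.radians(a); rr=np.array([[np.cos(q),-np.sin(q)],[np.sin(q),np.cos(q)]])@r+pv
    print(a,[round(v,3) for v in to(*rr,p[2],t0+q)])
```

```text
[0.616858   0.09528364 0.1349089 ] 1.8467338636301798 [-1.74558909  0.81760047  3.59392704] 17.44026898730728 20.000480711460114
r 0.09426807137122266 16.289925507833832
8 [-0.001, -0.013, 0.0, -0.14]
16 [-0.004, -0.026, 0.0, -0.279]
24 [-0.009, -0.038, 0.0, -0.419]
32 [-0.015, -0.05, 0.0, -0.558]
40 [-0.023, -0.06, 0.0, -0.698]
48 [-0.032, -0.07, 0.0, -0.838]
56 [-0.042, -0.078, 0.0, -0.977]
64 [-0.054, -0.084, 0.0, -1.117]
72 [-0.066, -0.089, 0.0, -1.257]
80 [-0.079, -0.092, 0.0, -1.396]
88 [-0.092, -0.093, 0.0, -1.536]
```

Call:
jog_arm --pt "-0.001 -0.013 0.0 -0.14" --pt "-0.004 -0.026 0.0 -0.279" --pt "-0.009 -0.038 0.0 -0.419" --pt "-0.015 -0.05 0.0 -0.558" --pt "-0.023 -0.06 0.0 -0.698" --pt "-0.032 -0.07 0.0 -0.838" --pt "-0.042 -0.078 0.0 -0.977" --pt "-0.054 -0.084 0.0 -1.117" --pt "-0.066 -0.089 0.0 -1.257" --pt "-0.077 -0.092 0.0 -1.37" --pt "-0.077 -0.092 0.0 -1.37" --pt "-0.077 -0.092 0.0 -1.37" --pt "-0.077 -0.092 0.0 -1.37"

```text
clock: 5.22
position: [0.5477, -0.0014, 0.1348]
ee_rot: [0.122, -3.137, -0.004]
force: [-7.7, 6.0, 6.1]
width: 0.199
gripper_force: 20.0
```

Call:
jog_arm --pt "0 0 0 0" --pt "0 0 0 0" --pt "0 0 0 0" --pt "0 0 0 0" --hand 0.045

```text
clock: 5.72
position: [0.5494, -0.0042, 0.1346]
ee_rot: [-0.117, 3.139, -0.0]
force: [0.5, -0.2, 0.2]
width: 0.483
gripper_force: 0.0
```

Call:
jog_arm --pt "0 0 -0.05 0" --pt "0 0 -0.1 0" --pt "0 0 -0.1 0.18" --pt "0 0 -0.1 0.36" --pt "0 0 -0.1 0.54" --pt "0 0 -0.1 0.72" --pt "0 0 -0.1 0.9" --pt "0 0 -0.1 1.08" --pt "0 0 -0.1 1.26" --pt "0 0 -0.1 1.44" --pt "0 0 -0.1 1.57" --pt "0 0 -0.1 1.57" --hand 0.085

```text
clock: 7.22
position: [0.5493, -0.0039, 0.2348]
ee_rot: [2.134, 2.305, -0.0]
force: [0.4, -0.3, 0.1]
width: 0.929
gripper_force: 0.0
```

Run:
```python
from h import *
s=arm.observe(); print(s['position'],yaw(s),s['force'])
im=grab('top'); save(im,'pics/top1.png'); w=cloud(im); tins(w)
s=w[125:200,172:326]; p=s[(s[...,2]>.105)&(s[...,2]<.1195)]; print(len(p),cv2.minAreaRect(p[:,:2].astype(np.float32)*1000))
```

```text
[ 0.54933831 -0.00386219  0.23478121] 1.6477460314824457 [ 0.4311321  -0.34112067  0.07262327]
px [103. 206.] n 97 ctr [0.532  0.359  0.0987] circ 0.5365 0.3633 r 0.0294
px [122. 223.] n 203 ctr [0.4917 0.3126 0.0969] circ 0.5031 0.3224 r 0.0495
px [ 96. 220.] n 99 ctr [0.5004 0.3758 0.0987] circ 0.5019 0.377 r 0.0292
px [225. 245.] n 460 ctr [0.4338 0.065  0.087 ] circ 0.4338 0.065 r 0.0296
px [183. 249.] n 465 ctr [0.4263 0.1671 0.0871] circ 0.4263 0.1675 r 0.0294
px [321. 246.] n 159 ctr [ 0.428  -0.1671  0.0872] circ 0.4254 -0.1597 r 0.0268
195 ((702.0907592773438, 8.690706253051758), (44.869911193847656, 25.723669052124023), 4.0219292640686035)
```

View pics/top1.png

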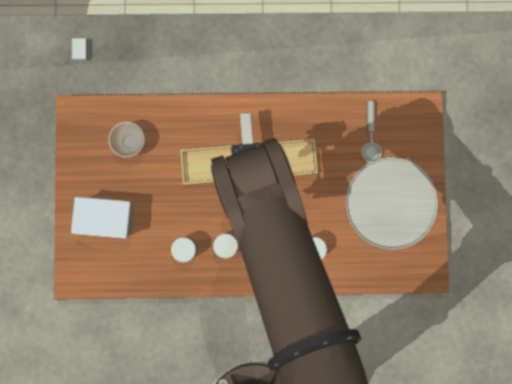

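Run:
```python
from h import *
print(to(.4338,.065,.15,1.639))
```

```text
[0.0778, -0.1097, 0.0847, 0.0109]
```

Call:
jog_arm --pt "0.039 -0.055 0.0 0.01" --pt "0.078 -0.11 0.03 0.01" --pt "0.078 -0.11 0.085 0.01" --pt "0.078 -0.11 0.085 0.01" --pt "0.078 -0.11 0.12 0.01" --pt "0.078 -0.11 0.163 0.01" --pt "0.078 -0.11 0.163 0.01" --pt "0.078 -0.11 0.163 0.01"

```text
clock: 8.28
position: [0.4356, 0.0657, 0.0736]
ee_rot: [2.146, 2.293, 0.002]
force: [-0.3, 0.2, 0.1]
width: 0.927
gripper_force: 0.0
```

Call:
jog_arm --pt "0 0 0 0" --pt "0 0 0 0" --pt "0 0 0 0" --pt "0 0 0 0" --pt "0 0 0 0" --pt "0 0 0 0" --hand 0.03 --newtons 25

```text
clock: 9.02
position: [0.4332, 0.0653, 0.072]
ee_rot: [2.147, 2.293, -0.002]
force: [-4.5, -0.8, 8.2]
width: 0.626
gripper_force: 25.0
```

Call:
jog_arm --pt "0 0 -0.03 0" --pt "0 0 -0.06 0" --pt "0 0 -0.09 0" --pt "0 0 -0.09 0" --pt "0 0 -0.09 0" --pt "0 0 -0.09 0" --pt "0 0 -0.09 0" --pt "0 0 -0.09 0"

```text
clock: 10.02
position: [0.4335, 0.0656, 0.1613]
ee_rot: [-2.146, -2.293, 0.001]
force: [0.6, -0.2, -3.7]
width: 0.625
gripper_force: 25.0
```

Run:
```python
from h import *
s=arm.observe(); print(s['position'],yaw(s),s['force'],s['ft_torque'],s['width']*91.8,s['gripper_force'])
im=grab('side'); save(im,'pics/side1.png'); print(arm.observe()['force']); tins(cloud(grab('top')))
```

```text
[0.43350765 0.06555022 0.16132099] 1.6369006851764936 [ 0.63223348 -0.1771677  -3.67189438] [-0.01299675 -0.11166906  0.01249356] 57.40430927749639 24.998399913311005
[-0.39533817 -0.00881275 -3.89971306]
px [111. 205.] n 68 ctr [0.5362 0.3402 0.0983] circ 0.533 0.3364 r 0.0248
px [ 92. 210.] n 94 ctr [0.5236 0.385  0.0986] circ 0.5236 0.3924 r 0.0349
px [124. 219.] n 191 ctr [0.5017 0.3098 0.0969] circ 0.5018 0.3095 r 0.0451
px [281. 246.] n 458 ctr [ 0.4288 -0.0696  0.0873] circ 0.4286 -0.0697 r 0.0295
px [314. 248.] n 462 ctr [ 0.4221 -0.1516  0.0871] circ 0.4222 -0.1516 r 0.0297
```

Run:
```python
from h import *
for i in range(3): print(arm.observe()['force']); arm.get_image('wrist')
print(to(.514,-.291,.0755,1.639))
```

```text
[-0.04101461  0.95680402 -3.4105421 ]
[-0.5725588  -0.06301517 -3.4367737 ]
[ 0.18665475  0.1042394  -2.35024284]
[-0.3611, 0.0566, 0.0862, -0.0022]
```

```bash
cat >> h.py <<'E'
def heft(n=10):
    F=[];E=[]
    for i in range(n):
        arm.get_image('wrist'); s=arm.observe(); F.append(s['force'][2]); E.append(s['joint_efforts'])
    print('heft',np.mean(F).round(2),'+-',(np.std(F)/n**.5).round(2),'g',round(-np.mean(F)/9.81*1000), np.round(F,1))
E
python3 - <<'E'
from h import *
heft(12)
E
```

```text
heft -3.28 +- 0.08 g 335 [-3.6 -3.1 -3.2 -3.6 -2.9 -3.5 -3.4 -3.2 -3.5 -3.4 -2.7 -3.3]
```

Call:
jog_arm --pt "-0.06 0.009 0.0 0" --pt "-0.12 0.019 0.0 0" --pt "-0.18 0.028 0.0 0" --pt "-0.24 0.038 0.0 0" --pt "-0.3 0.047 0.0 0" --pt "-0.361 0.057 0.0 0" --pt "-0.361 0.057 0.0 0" --pt "-0.361 0.057 0.0 0" --pt "-0.361 0.057 0.03 0" --pt "-0.361 0.057 0.06 0" --pt "-0.361 0.057 0.076 0" --pt "-0.361 0.057 0.083 0" --pt "-0.361 0.057 0.086 0" --pt "-0.361 0.057 0.086 0" --pt "-0.361 0.057 0.086 0"

```text
clock: 12.75
position: [0.5148, -0.2912, 0.0765]
ee_rot: [2.146, 2.292, 0.0]
force: [0.5, 0.9, -4.0]
width: 0.631
gripper_force: 25.0
```

Call:
jog_arm --pt "0 0 0 0" --pt "0 0 0 0" --pt "0 0 0 0" --pt "0 0 0 0" --hand 0.074

```text
clock: 13.25
position: [0.5145, -0.291, 0.0758]
ee_rot: [2.147, 2.293, 0.0]
force: [0.6, -0.5, 0.6]
width: 0.808
gripper_force: 0.0
```

Call:
jog_arm --pt "0 0 -0.04 0" --pt "0 0 -0.1 0" --pt "0 0 -0.1 0" --pt "0 0 -0.1 0" --hand 0.085

```text
clock: 13.75
position: [0.5141, -0.2911, 0.1755]
ee_rot: [2.147, 2.293, -0.001]
force: [-0.5, -0.4, 0.0]
width: 0.927
gripper_force: 0.0
```

Run:
```python
from h import *
s=arm.observe(); print(s['position'],yaw(s),s['force'])
im=grab('top'); save(im,'pics/top2.png'); w=cloud(im); tins(w)
print(to(.4263,.1675,.072,1.639))
```

```text
[ 0.5140933  -0.29105057  0.17554002] 1.6365255840706925 [-0.45444437 -0.35544856  0.00825569]
px [367. 209.] n 318 ctr [ 0.5168 -0.2821  0.0897] circ 0.5168 -0.2899 r 0.0293
px [124. 223.] n 176 ctr [0.4902 0.3092 0.0971] circ 0.5024 0.3195 r 0.0486
px [281. 246.] n 460 ctr [ 0.4288 -0.0695  0.0871] circ 0.4288 -0.0699 r 0.0296
px [183. 249.] n 461 ctr [0.4262 0.1672 0.0872] circ 0.4263 0.1672 r 0.0294
px [314. 248.] n 461 ctr [ 0.4222 -0.1515  0.0869] circ 0.422 -0.1516 r 0.0296
[0.4631, -0.057, 0.1027, -0.0025]
```

Call:
jog_arm --pt "0.05 -0.028 0.0 0" --pt "0.1 -0.056 0.0 0" --pt "0.145 -0.083 0.0 0" --pt "0.145 -0.083 0.03 0" --pt "0.145 -0.083 0.06 0" --pt "0.145 -0.083 0.085 0" --pt "0.145 -0.083 0.1035 0" --pt "0.145 -0.083 0.1035 0" --pt "0.145 -0.083 0.1035 0"

```text
clock: 14.92
position: [0.4218, -0.1516, 0.0722]
ee_rot: [-2.146, -2.293, 0.0]
force: [0.2, -0.1, 0.4]
width: 0.923
gripper_force: 0.0
```

Call:
jog_arm --pt "0 0 0 0" --pt "0 0 0 0" --pt "0 0 0 0" --pt "0 0 0 0" --pt "0 0 0 0" --pt "0 0 0 0" --hand 0.03 --newtons 25

```text
clock: 15.68
position: [0.4212, -0.1519, 0.0723]
ee_rot: [-2.147, -2.293, 0.002]
force: [-4.5, -0.9, 7.2]
width: 0.625
gripper_force: 25.0
```

Call:
jog_arm --pt "0 0 -0.03 0" --pt "0 0 -0.06 0" --pt "0 0 -0.09 0" --pt "0 0 -0.09 0" --pt "0 0 -0.09 0" --pt "0 0 -0.09 0"

```text
clock: 16.42
position: [0.4211, -0.1516, 0.1609]
ee_rot: [-2.145, -2.292, 0.001]
force: [-0.3, 0.0, -4.8]
width: 0.631
gripper_force: 25.0
```

Run:
```python
from h import *
heft(8); s=arm.observe(); print(s['position'],yaw(s))
C=np.array([.6433,.0048]);a=np.radians(3.93);X=np.array([np.cos(a),np.sin(a)]);Y=np.array([-np.sin(a),np.cos(a)])
for y in (-.128,-.064,.064,.128): q=C+Y*y; print(y,q.round(4),to(*q,.0765,1.639))
print('plate',to(.514,-.356,.0755,1.639))
```

```text
heft -3.92 +- 0.11 g 400 [-4.2 -4.1 -3.2 -4.3 -3.7 -3.9 -3.9 -4.1]
[ 0.42199984 -0.15171086  0.16211272] 1.636762993887473
-0.128 [ 0.6521 -0.1229] [0.0136, 0.2315, 0.0856, -0.0022]
-0.064 [ 0.6477 -0.059 ] [0.0776, 0.2313, 0.0856, -0.0022]
0.064 [0.6389 0.0686] [0.2056, 0.231, 0.0856, -0.0022]
0.128 [0.6345 0.1325] [0.2696, 0.2308, 0.0856, -0.0022]
plate [-0.2099, 0.0783, 0.0866, -0.0022]
```

Call:
jog_arm --pt "-0.05 0.019 0.0 0" --pt "-0.1 0.038 0.0 0" --pt "-0.16 0.058 0.0 0" --pt "-0.21 0.078 0.0 0" --pt "-0.21 0.078 0.0 0" --pt "-0.21 0.078 0.0 0" --pt "-0.21 0.078 0.03 0" --pt "-0.21 0.078 0.06 0" --pt "-0.21 0.078 0.076 0" --pt "-0.21 0.078 0.083 0" --pt "-0.21 0.078 0.0865 0" --pt "-0.21 0.078 0.0865 0" --pt "-0.21 0.078 0.0865 0"

```text
clock: 18.45
position: [0.5141, -0.3564, 0.0765]
ee_rot: [2.146, 2.292, 0.0]
force: [0.8, 0.2, -3.7]
width: 0.632
gripper_force: 25.0
```

Call:
jog_arm --pt "0 0 0 0" --pt "0 0 0 0" --pt "0 0 0 0" --pt "0 0 0 0" --hand 0.074

```text
clock: 18.95
position: [0.5138, -0.3562, 0.0759]
ee_rot: [2.147, 2.293, 0.0]
force: [0.3, -0.4, 0.3]
width: 0.804
gripper_force: 0.0
```

Call:
jog_arm --pt "0 0 -0.04 0" --pt "0 0 -0.1 0" --pt "0 0 -0.1 0" --pt "0 0 -0.1 0" --hand 0.085

```text
clock: 19.45
position: [0.5135, -0.3562, 0.1757]
ee_rot: [2.147, 2.293, -0.0]
force: [0.3, -0.4, -0.4]
width: 0.92
gripper_force: 0.0
```

Run:
```python
from h import *
s=arm.observe(); print(s['position'],yaw(s),s['force'])
im=grab('top'); save(im,'pics/top3.png'); w=cloud(im); tins(w)
print(to(.4288,-.0697,.072,1.639))
```

```text
[ 0.51347984 -0.35620765  0.17571794] 1.6366232781867724 [ 0.32638107 -0.39876878 -0.41016724]
px [370. 209.] n 463 ctr [ 0.5172 -0.2901  0.0901] circ 0.517 -0.2909 r 0.0298
px [395. 209.] n 410 ctr [ 0.5164 -0.3513  0.09  ] circ 0.5163 -0.3554 r 0.0296
px [128. 214.] n 62 ctr [0.5137 0.3004 0.0951] circ 0.5163 0.2977 r 0.0281
px [ 99. 220.] n 104 ctr [0.4991 0.3688 0.0985] circ 0.4952 0.3716 r 0.0306
px [281. 246.] n 459 ctr [ 0.4289 -0.0695  0.0872] circ 0.429 -0.0699 r 0.0296
px [184. 249.] n 464 ctr [0.4263 0.167  0.0872] circ 0.4264 0.1675 r 0.0296
[0.2912, -0.0652, 0.1029, -0.0024]
```

Call:
jog_arm --pt "0.06 -0.013 0.0 0" --pt "0.12 -0.026 0.0 0" --pt "0.18 -0.039 0.0 0" --pt "0.24 -0.052 0.0 0" --pt "0.291 -0.065 0.0 0" --pt "0.291 -0.065 0.03 0" --pt "0.291 -0.065 0.06 0" --pt "0.291 -0.065 0.085 0" --pt "0.291 -0.065 0.103 0" --pt "0.291 -0.065 0.103 0" --pt "0.291 -0.065 0.103 0"

```text
clock: 20.88
position: [0.4295, -0.07, 0.0728]
ee_rot: [-2.146, -2.293, 0.0]
force: [0.1, -0.5, 0.9]
width: 0.924
gripper_force: 0.0
```

Call:
jog_arm --pt "0 0 0 0" --pt "0 0 0 0" --pt "0 0 0 0" --pt "0 0 0 0" --pt "0 0 0 0" --pt "0 0 0 0" --hand 0.03 --newtons 25

```text
clock: 21.62
position: [0.4287, -0.0703, 0.0728]
ee_rot: [-2.147, -2.293, 0.003]
force: [-5.6, -0.7, 6.7]
width: 0.627
gripper_force: 25.0
```

Call:
jog_arm --pt "0 0 -0.03 0" --pt "0 0 -0.06 0" --pt "0 0 -0.09 0" --pt "0 0 -0.09 0" --pt "0 0 -0.09 0" --pt "0 0 -0.09 0"

```text
clock: 22.38
position: [0.4288, -0.07, 0.1615]
ee_rot: [-2.146, -2.292, 0.002]
force: [-0.0, -0.2, -3.5]
width: 0.625
gripper_force: 25.0
```

Run:
```python
from h import *
heft(8); s=arm.observe(); print(s['position'],yaw(s))
C=np.array([.6433,.0048]);a=np.radians(3.93);X=np.array([np.cos(a),np.sin(a)]);Y=np.array([-np.sin(a),np.cos(a)])
for y in (-.128,-.064,.064,.128): q=C+Y*y; print(y,q.round(4),to(*q,.0765,1.639))
print('plate',to(.514,-.421,.0755,1.639))
tins(cloud(grab('top')))
```

```text
heft -4.06 +- 0.12 g 413 [-3.5 -4.3 -4.2 -3.7 -3.7 -4.1 -4.3 -4.6]
[ 0.42963675 -0.07000504  0.16261346] 1.6367875320124152
-0.128 [ 0.6521 -0.1229] [-0.0674, 0.2185, 0.0861, -0.0022]
-0.064 [ 0.6477 -0.059 ] [-0.0034, 0.2183, 0.0861, -0.0022]
0.064 [0.6389 0.0686] [0.1246, 0.218, 0.0861, -0.0022]
0.128 [0.6345 0.1325] [0.1886, 0.2178, 0.0861, -0.0022]
plate [-0.3558, 0.061, 0.0871, -0.0022]
px [370. 209.] n 466 ctr [ 0.5172 -0.2902  0.0898] circ 0.5167 -0.2907 r 0.0299
px [396. 209.] n 471 ctr [ 0.5165 -0.3551  0.0898] circ 0.5169 -0.3564 r 0.0302
px [112. 209.] n 94 ctr [0.5245 0.3381 0.0985] circ 0.5217 0.3359 r 0.0309
px [125. 221.] n 159 ctr [0.4966 0.3075 0.0966] circ 0.5008 0.3065 r 0.0451
px [ 98. 222.] n 151 ctr [0.4935 0.3713 0.0986] circ 0.4913 0.3685 r 0.0314
px [183. 249.] n 465 ctr [0.4263 0.1671 0.0872] circ 0.4262 0.1676 r 0.0295
```

Call:
jog_arm --pt "-0.06 0.01 0.0 0" --pt "-0.12 0.02 0.0 0" --pt "-0.18 0.03 0.0 0" --pt "-0.24 0.04 0.0 0" --pt "-0.3 0.05 0.0 0" --pt "-0.356 0.061 0.0 0" --pt "-0.356 0.061 0.0 0" --pt "-0.356 0.061 0.0 0" --pt "-0.356 0.061 0.03 0" --pt "-0.356 0.061 0.06 0" --pt "-0.356 0.061 0.076 0" --pt "-0.356 0.061 0.083 0" --pt "-0.356 0.061 0.086 0" --pt "-0.356 0.061 0.086 0" --pt "-0.356 0.061 0.086 0"

```text
clock: 24.7
position: [0.5144, -0.4215, 0.0776]
ee_rot: [2.146, 2.292, 0.0]
force: [-0.7, 0.6, -4.2]
width: 0.626
gripper_force: 25.0
```

Call:
jog_arm --pt "0 0 0 0" --pt "0 0 0 0" --pt "0 0 0 0" --pt "0 0 0 0" --hand 0.074

```text
clock: 25.2
position: [0.5141, -0.4213, 0.0769]
ee_rot: [2.147, 2.293, 0.0]
force: [0.4, -0.4, -0.2]
width: 0.808
gripper_force: 0.0
```

Call:
jog_arm --pt "0 0 -0.04 0" --pt "0 0 -0.1 0" --pt "0 0 -0.1 0" --pt "0 0 -0.1 0" --hand 0.085

```text
clock: 25.7
position: [0.5138, -0.4213, 0.1767]
ee_rot: [2.147, 2.293, -0.0]
force: [-0.2, 0.5, -0.2]
width: 0.925
gripper_force: 0.0
```

Run:
```python
from h import *
s=arm.observe(); print(s['position'],yaw(s),s['force'])
im=grab('top'); save(im,'pics/top4.png'); w=cloud(im); tins(w)
print(to(.4263,.1675,.072,1.639))
```

```text
[ 0.51376838 -0.42131638  0.17670342] 1.6365851660807036 [-0.22675246  0.5302779  -0.19042372]
px [370. 209.] n 467 ctr [ 0.5172 -0.2902  0.0901] circ 0.5176 -0.291 r 0.03
px [396. 209.] n 472 ctr [ 0.5163 -0.355   0.0899] circ 0.5158 -0.3558 r 0.0302
px [422. 208.] n 470 ctr [ 0.5167 -0.4194  0.0897] circ 0.5159 -0.4201 r 0.0305
px [ 97. 211.] n 62 ctr [0.5199 0.3726 0.0984] circ 0.5186 0.3668 r 0.0268
px [125. 221.] n 167 ctr [0.4959 0.306  0.0963] circ 0.5009 0.3064 r 0.045
px [106. 232.] n 69 ctr [0.4707 0.3522 0.0983] circ 0.4702 0.3492 r 0.0278
px [183. 249.] n 458 ctr [0.4264 0.1671 0.0871] circ 0.426 0.1672 r 0.0294
[0.593, -0.0481, 0.1038, -0.0024]
```

Call:
jog_arm --pt "0.06 -0.005 -0.01 0" --pt "0.12 -0.01 -0.01 0" --pt "0.18 -0.015 -0.01 0" --pt "0.24 -0.02 -0.01 0" --pt "0.3 -0.025 -0.01 0" --pt "0.36 -0.03 -0.01 0" --pt "0.42 -0.035 -0.01 0" --pt "0.48 -0.04 -0.01 0" --pt "0.54 -0.045 0.0 0" --pt "0.593 -0.048 0.0 0" --pt "0.593 -0.048 0.03 0" --pt "0.593 -0.048 0.06 0" --pt "0.593 -0.048 0.085 0" --pt "0.593 -0.048 0.104 0" --pt "0.593 -0.048 0.104 0" --pt "0.593 -0.048 0.104 0"

```text
clock: 27.75
position: [0.4268, 0.1673, 0.0728]
ee_rot: [-2.147, -2.293, 0.001]
force: [0.7, -0.8, 1.4]
width: 0.926
gripper_force: 0.0
```

Call:
jog_arm --pt "0 0 0 0" --pt "0 0 0 0" --pt "0 0 0 0" --pt "0 0 0 0" --pt "0 0 0 0" --pt "0 0 0 0" --hand 0.03 --newtons 25

```text
clock: 28.5
position: [0.4261, 0.1671, 0.0728]
ee_rot: [-2.147, -2.294, 0.002]
force: [-5.4, -0.8, 5.9]
width: 0.626
gripper_force: 25.0
```

Call:
jog_arm --pt "0 0 -0.03 0" --pt "0 0 -0.06 0" --pt "0 0 -0.09 0" --pt "0 0 -0.09 0" --pt "0 0 -0.09 0" --pt "0 0 -0.09 0"

```text
clock: 29.25
position: [0.4262, 0.1667, 0.1614]
ee_rot: [-2.146, -2.293, 0.003]
force: [0.4, -0.2, -4.9]
width: 0.624
gripper_force: 25.0
```

Run:
```python
from h import *
heft(10); s=arm.observe(); print(s['position'],yaw(s),s['width']*91.8)
C=np.array([.6433,.0048]);a=np.radians(3.93);X=np.array([np.cos(a),np.sin(a)]);Y=np.array([-np.sin(a),np.cos(a)])
for y in (-.128,-.064,.064,.128): q=C+Y*y; print(y,q.round(4),to(*q,.0765,1.639))
print('plate',to(.585,-.324,.0755,1.639))
tins(cloud(grab('top')))
```

```text
heft -4.53 +- 0.16 g 461 [-5.  -4.6 -4.5 -4.3 -4.7 -3.7 -5.1 -5.  -4.8 -3.6]
[0.42699251 0.16728339 0.16267782] 1.6367460885496292 57.98133207554414
-0.128 [ 0.6521 -0.1229] [-0.3044, 0.2055, 0.0862, -0.0023]
-0.064 [ 0.6477 -0.059 ] [-0.2404, 0.2053, 0.0862, -0.0023]
0.064 [0.6389 0.0686] [-0.1124, 0.205, 0.0862, -0.0023]
0.128 [0.6345 0.1325] [-0.0484, 0.2048, 0.0862, -0.0023]
plate [-0.5006, 0.1253, 0.0872, -0.0023]
px [ 85. 204.] n 65 ctr [0.5376 0.401  0.0987] circ 0.5397 0.4024 r 0.024
px [370. 209.] n 466 ctr [ 0.5171 -0.2902  0.09  ] circ 0.5172 -0.2909 r 0.0298
px [396. 209.] n 470 ctr [ 0.5163 -0.3551  0.0899] circ 0.5166 -0.3562 r 0.0302
px [422. 208.] n 472 ctr [ 0.5165 -0.4193  0.09  ] circ 0.5167 -0.4205 r 0.0307
px [125. 216.] n 136 ctr [0.5075 0.3072 0.0966] circ 0.5008 0.2987 r 0.0436
px [ 94. 220.] n 102 ctr [0.4993 0.3813 0.0983] circ 0.4944 0.3758 r 0.0312
```

Call:
jog_arm --pt "-0.04 0.0 -0.035 0" --pt "-0.1 0.01 -0.035 0" --pt "-0.16 0.02 -0.035 0" --pt "-0.22 0.03 -0.035 0" --pt "-0.28 0.05 -0.035 0.17" --pt "-0.34 0.07 -0.035 0.34" --pt "-0.4 0.09 -0.035 0.51" --pt "-0.45 0.105 -0.035 0.68" --pt "-0.5 0.12 -0.035 0.85" --pt "-0.533 0.126 -0.035 1.02" --pt "-0.533 0.126 -0.035 1.19" --pt "-0.533 0.126 -0.035 1.36" --pt "-0.533 0.126 -0.035 1.53" --pt "-0.533 0.126 -0.035 1.57" --pt "-0.533 0.126 -0.035 1.57" --pt "-0.533 0.126 -0.035 1.57"

```text
clock: 31.8
position: [0.5878, -0.3562, 0.1976]
ee_rot: [-3.14, -0.108, 0.0]
force: [-0.2, -0.2, -4.9]
width: 0.625
gripper_force: 25.0
```

Run:
```python
from h import *
heft(4); s=arm.observe(); print(s['position'],yaw(s),s['width']*91.8)
print('plate',to(.588,-.356,.0765,.066))
```

```text
heft -4.93 +- 0.16 g 503 [-4.9 -4.4 -5.3 -5.2]
[ 0.58779287 -0.35632238  0.19775128] 0.06735866001347783 57.69484359537101
plate [0.0002, -0.0003, 0.1213, 0.0014]
```

Call:
jog_arm --pt "0 0 0.03 0" --pt "0 0 0.06 0" --pt "0 0 0.09 0" --pt "0 0 0.11 0" --pt "0 0 0.118 0" --pt "0 0 0.121 0" --pt "0 0 0.121 0" --pt "0 0 0.121 0"

```text
clock: 33.0
position: [0.5884, -0.3565, 0.0777]
ee_rot: [3.139, 0.105, 0.002]
force: [-0.1, 0.1, -5.5]
width: 0.63
gripper_force: 25.0
```

Call:
jog_arm --pt "0 0 0 0" --pt "0 0 0 0" --pt "0 0 0 0" --pt "0 0 0 0" --hand 0.074

```text
clock: 33.5
position: [0.588, -0.3563, 0.0769]
ee_rot: [3.14, 0.105, 0.0]
force: [0.1, -0.2, -0.4]
width: 0.808
gripper_force: 0.0
```

Call:
jog_arm --pt "0 0 -0.04 0" --pt "0 0 -0.1 0" --pt "0 0 -0.13 0" --pt "0 0 -0.13 0" --pt "0 0 -0.13 0"

```text
clock: 34.12
position: [0.5874, -0.356, 0.2059]
ee_rot: [-3.139, -0.105, 0.002]
force: [-0.3, 0.0, -0.2]
width: 0.809
gripper_force: 0.0
```

Run:
```python
from h import *
heft(6); s=arm.observe(); print(s['position'],yaw(s),s['force'])
im=grab('top'); save(im,'pics/top5.png'); w=cloud(im); tins(w)
s=w[125:210,172:326]; p=s[(s[...,2]>.105)&(s[...,2]<.1195)]; print(len(p),cv2.minAreaRect(p[:,:2].astype(np.float32)*1000))
k=s[s[...,2]>.13]; print('knob',k.mean(0),len(k))
```

```text
heft -0.13 +- 0.18 g 14 [ 0.1 -0.5  0.6 -0.6  0.1 -0.5]
[ 0.58753257 -0.35611508  0.20580481] 0.06672622574485226 [ 0.35372624 -0.31800405 -0.51250851]
px [370. 209.] n 469 ctr [ 0.5172 -0.2902  0.0899] circ 0.5174 -0.291 r 0.0299
px [396. 209.] n 472 ctr [ 0.5163 -0.355   0.09  ] circ 0.5162 -0.3556 r 0.0302
px [422. 208.] n 471 ctr [ 0.5166 -0.4193  0.09  ] circ 0.5167 -0.4205 r 0.0302
px [ 82. 211.] n 97 ctr [0.5224 0.4089 0.0986] circ 0.5263 0.4096 r 0.0243
px [124. 220.] n 155 ctr [0.4974 0.3082 0.0961] circ 0.5022 0.3112 r 0.0452
px [103. 217.] n 127 ctr [0.5065 0.3586 0.0983] circ 0.4991 0.3564 r 0.049
px [ 78. 227.] n 75 ctr [0.4841 0.4182 0.0982] circ 0.4844 0.4179 r 0.021
784 ((628.0826416015625, 3.6564674377441406), (193.68968200683594, 25.956693649291992), 3.957371473312378)
knob [ 0.54801952 -0.00197125  0.15221457] 48
```

View pics/top5.png

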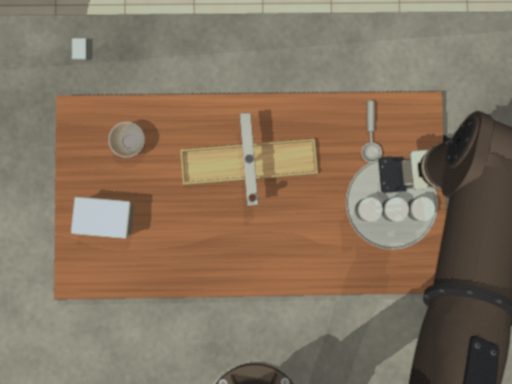

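Call:
jog_arm --pt "0 -0.02 0 -0.18" --pt "-0.001 -0.04 0 -0.36" --pt "-0.002 -0.06 0 -0.54" --pt "-0.003 -0.08 0 -0.72" --pt "-0.004 -0.1 0 -0.9" --pt "-0.005 -0.12 0 -1.08" --pt "-0.006 -0.14 0 -1.26" --pt "-0.007 -0.16 0 -1.44" --pt "-0.008 -0.18 0 -1.62" --pt "-0.009 -0.2 0 -1.8" --pt "-0.01 -0.22 0 -1.98" --pt "-0.011 -0.24 0 -2.16" --pt "-0.012 -0.26 0 -2.34" --pt "-0.013 -0.28 0 -2.52" --pt "-0.014 -0.31 0 -2.7" --pt "-0.015 -0.34 0 -2.88" --pt "-0.016 -0.356 0 -3.06" --pt "-0.016 -0.356 0 -3.14" --pt "-0.016 -0.356 0 -3.14" --pt "-0.016 -0.356 0 -3.14" --hand 0.05

```text
clock: 36.98
position: [0.5482, -0.0025, 0.2066]
ee_rot: [0.098, -3.14, 0.0]
force: [0.2, -0.3, -0.2]
width: 0.545
gripper_force: 0.0
```

Run:
```python
from h import *
s=arm.observe(); print(s['position'],yaw(s),s['joints'],s['force'])
im=grab('top'); save(im,'pics/top6.png'); w=cloud(im); tins(w)
print(to(.548,-.002,.135,np.radians(183.9)))
```

```text
[ 0.54816209 -0.00247595  0.20660061] -3.079001214397045 [ 0.59127224  0.52248866 -0.97888866  1.74762849  0.47562525  1.13037152
  1.09743845] [ 0.158955   -0.34648755 -0.18853097]
px [396. 178.] n 457 ctr [ 0.5917 -0.3553  0.0899] circ 0.5912 -0.3565 r 0.0303
px [ 83. 215.] n 119 ctr [0.5126 0.4059 0.0984] circ 0.5192 0.4034 r 0.0441
px [106. 212.] n 268 ctr [0.5175 0.3514 0.0984] circ 0.5077 0.3649 r 0.0588
px [370. 209.] n 464 ctr [ 0.5172 -0.2903  0.0902] circ 0.5165 -0.291 r 0.0301
px [396. 209.] n 474 ctr [ 0.5163 -0.3549  0.09  ] circ 0.5163 -0.356 r 0.0302
px [423. 208.] n 470 ctr [ 0.5165 -0.4195  0.0899] circ 0.5162 -0.4204 r 0.0303
px [126. 220.] n 113 ctr [0.4973 0.3051 0.096 ] circ 0.4995 0.2989 r 0.0399
[0.0002, 0.0005, 0.0717, -0.0052]
```

Call:
jog_arm --pt "0 0 0.03 0" --pt "0 0 0.06 0" --pt "0 0 0.0715 0" --pt "0 0 0.0715 0" --pt "0 0 0.0715 0"

```text
clock: 37.65
position: [0.5488, -0.0019, 0.1363]
ee_rot: [-0.102, 3.138, 0.0]
force: [-0.6, -0.5, -0.4]
width: 0.544
gripper_force: 0.0
```

Call:
jog_arm --pt "0 0 0 0" --pt "0 0 0 0" --pt "0 0 0 0" --pt "0 0 0 0" --pt "0 0 0 0" --pt "0 0 0 0" --hand 0.0 --newtons 20

```text
clock: 38.4
position: [0.5482, -0.0013, 0.1354]
ee_rot: [-0.103, 3.14, 0.001]
force: [-0.3, 4.4, 0.3]
width: 0.19
gripper_force: 20.0
```

Run:
```python
from h import *
s=arm.observe(); print(s['position'],yaw(s),s['force'],s['width']*91.8,s['gripper_force'])
tins(cloud(grab('top')))
pv=np.array([.6433,.0048]); p=s['position']; t0=yaw(s)
r=p[:2]-pv; print('r',np.hypot(*r),np.degrees(np.arctan2(-r[0],r[1])))
for a in (*range(-8,-89,-8),-91):
    q=np.radians(a); rr=np.array([[np.cos(q),-np.sin(q)],[np.sin(q),np.cos(q)]])@r+pv
    print(a,[round(v,3) for v in to(*rr,p[2],t0+q)])
```

```text
[ 0.54816673 -0.00134856  0.13537093] -3.0758007168463344 [-0.29767383  4.35783218  0.27155445] 17.476440136770886 20.000421702861786
px [396. 178.] n 459 ctr [ 0.5917 -0.3553  0.0901] circ 0.5922 -0.3564 r 0.0298
px [370. 209.] n 462 ctr [ 0.5172 -0.2901  0.09  ] circ 0.5172 -0.2908 r 0.0297
px [396. 209.] n 473 ctr [ 0.5163 -0.355   0.0899] circ 0.5158 -0.3561 r 0.0304
px [422. 208.] n 470 ctr [ 0.5165 -0.4192  0.09  ] circ 0.5159 -0.4207 r 0.0309
px [102. 209.] n 69 ctr [0.5253 0.3611 0.0985] circ 0.5246 0.3624 r 0.0207
px [126. 218.] n 173 ctr [0.5038 0.3047 0.0962] circ 0.5018 0.3095 r 0.0451
px [ 92. 226.] n 195 ctr [0.4847 0.3846 0.0983] circ 0.4804 0.3874 r 0.0439
r 0.09533176009075997 93.69794135047454
-8 [-0.001, 0.013, -0.0, 0.14]
-16 [-0.004, 0.026, -0.0, 0.279]
-24 [-0.008, 0.039, -0.0, 0.419]
-32 [-0.015, 0.051, -0.0, 0.558]
-40 [-0.022, 0.061, -0.0, 0.698]
-48 [-0.032, 0.071, -0.0, 0.838]
-56 [-0.042, 0.079, -0.0, 0.977]
-64 [-0.054, 0.086, -0.0, 1.117]
-72 [-0.066, 0.091, -0.0, 1.257]
-80 [-0.079, 0.094, -0.0, 1.396]
-88 [-0.092, 0.095, -0.0, 1.536]
-91 [-0.097, 0.095, -0.0, 1.588]
```

Call:
jog_arm --pt "-0.001 0.013 0 0.14" --pt "-0.004 0.026 0 0.279" --pt "-0.008 0.039 0 0.419" --pt "-0.015 0.051 0 0.558" --pt "-0.022 0.061 0 0.698" --pt "-0.032 0.071 0 0.838" --pt "-0.042 0.079 0 0.977" --pt "-0.054 0.086 0 1.117" --pt "-0.066 0.091 0 1.257" --pt "-0.079 0.094 0 1.396" --pt "-0.092 0.095 0 1.536" --pt "-0.096 0.095 0 1.575" --pt "-0.096 0.095 0 1.575" --pt "-0.096 0.095 0 1.575" --pt "-0.096 0.095 0 1.575"

```text
clock: 40.33
position: [0.6344, 0.0977, 0.1351]
ee_rot: [-2.15, -2.287, 0.011]
force: [-14.7, -2.3, 13.1]
width: 0.189
gripper_force: 20.0
```

Call:
jog_arm --pt "0 0 0 0" --pt "0 0 0 0" --pt "0 0 0 0" --pt "0 0 0 0" --hand 0.05

```text
clock: 40.83
position: [0.6379, 0.0988, 0.1351]
ee_rot: [2.153, 2.288, -0.0]
force: [0.2, -0.6, 1.0]
width: 0.533
gripper_force: 0.0
```

Call:
jog_arm --pt "0 0 -0.05 0" --pt "0 0 -0.1 0" --pt "0 -0.05 -0.12 0" --pt "0 -0.11 -0.12 0" --pt "0 -0.17 -0.12 0" --pt "0 -0.2 -0.12 0" --pt "0 -0.2 -0.12 0" --pt "0 -0.2 -0.12 0"

```text
clock: 41.82
position: [0.4391, 0.0867, 0.2556]
ee_rot: [2.153, 2.287, 0.001]
force: [0.6, 0.9, 0.6]
width: 0.545
gripper_force: 0.0
```

Run:
```python
from h import *
s=arm.observe(); print(s['clock'],s['position'],yaw(s),s['force'])
im=grab('top'); save(im,'pics/top7.png'); w=cloud(im); tins(w)
s=w[125:210,172:326]; p=s[(s[...,2]>.105)&(s[...,2]<.1195)]; print(len(p),cv2.minAreaRect(p[:,:2].astype(np.float32)*1000))
```

```text
41.825 [0.43907748 0.08672036 0.25556803] 1.631351099173804 [0.61803618 0.87733404 0.60824946]
px [396. 178.] n 458 ctr [ 0.5915 -0.3553  0.0901] circ 0.5917 -0.357 r 0.0302
px [370. 209.] n 466 ctr [ 0.5172 -0.2902  0.0901] circ 0.5172 -0.2909 r 0.03
px [396. 209.] n 476 ctr [ 0.5164 -0.3548  0.09  ] circ 0.5166 -0.3558 r 0.0302
px [422. 208.] n 471 ctr [ 0.5166 -0.4193  0.0897] circ 0.5159 -0.4203 r 0.0303
px [107. 204.] n 98 ctr [0.538  0.3496 0.098 ] circ 0.5352 0.3501 r 0.0327
px [112. 223.] n 457 ctr [0.492  0.3367 0.0978] circ 0.5046 0.3582 r 0.0725
px [ 82. 222.] n 62 ctr [0.4942 0.4087 0.0982] circ 0.4939 0.4106 r 0.0298
931 ((643.2415771484375, 4.777458190917969), (26.732757568359375, 223.98228454589844), 3.887967348098755)
```

View pics/top7.png

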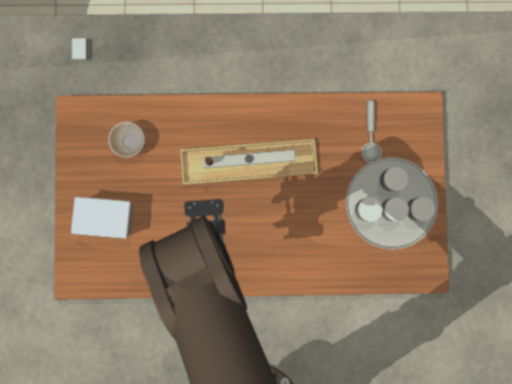

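The picture shows the bar closed along the crate, with its knob at (210,161). All four tins are upright on the plate, the bystanders haven't moved, and the arm is clear.

```bash
python3 -c "
from h import *
print(arm.sign_off())"
```

```text
the job is handed in; nothing more can be done
None
```

Job handed in at about 42 s; the judge returned no verdict. I opened the bar to its stop, hefted the four tins (about 335, 400, 413 and 460–500 g) and stood all of them upright on the plate, none being light enough to need the crate. I then closed the bar fully and left the bowl, spoon and container untouched.

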